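# Set a jar cap for the autoclave: uncover, screw home, back off a quarter turn and hold

## Task

Get the jar in the clamp stand ready for the autoclave: lift the loose metal dust hood off its screw cap and stand the hood, mouth down, in the round steel dish. Then screw the cap clockwise until it bottoms out on the jar, back it off a quarter turn so that it can vent, and finish while still gripping the cap there, without letting go. Leave the other bottles and vials where they are.

Things in the scene. Friction and masses are not known exactly. Their poses are not given: they have to be found in the camera images.
- jar_stand: Amber glass jar, 68 mm across, fixed upright on a heavy 100 x 100 x 12 mm aluminium base with four short clamp posts 42 mm from the axis (tops 45 mm up); base, posts and jar cannot move. Origin on the jar's axis at worktop height, z up. The jar's flat shoulder is 85 mm above the worktop; its neck is 37 mm across. It and the dish may have exchanged places.
- hood_knob (a point): Point on the axis of the loose aluminium dust hood's knob, where to grip it. The hood is a 59 mm wide upside-down cup (54 mm inside, 49 mm tall) that covers the screw cap and rests freely on the jar's shoulder; on its top is an upright round knob 20 mm across and 30 mm tall. This point is 70 mm above the hood's rim, 21 mm above its flat top and 9 mm below the top of the knob. About 56 to 112 g. z points up along its axis. Lift it at least 40 mm to clear the cap.
- dish_in (a point): Centre of the inner floor (4 mm above the worktop) of a round stainless dish, 110 mm wide inside, rim 9 mm above the worktop. Fixed. The hood is to stand in it.
- cap (a joint): Turn of the cap on its thread, rad: 0 = bottomed out (a hard stop); it grows as the cap is unscrewed (anticlockwise seen from above) up to 3.6. It starts 1.0 to 2.6 from the stop. The cap rises 5 mm a full turn (0.8 mm per rad), drags with about 0.06 N m, and stays where it is left.
- cap_center (a point): Centre of the white ribbed screw cap, on its axis: 45 mm across, 30 mm tall (top 15 mm above this point, underside 15 mm below, 5 mm or more above the jar's shoulder). Bottomed, this point is 105 mm above the worktop. It is already started on the jar's thread and cannot be lifted off. It is under the hood at the start.
- amber: Bystander: loose amber bottle with a tall neck and a fixed pale cap, standing free of any stand, 48 mm wide, 109 mm tall; origin under its centre, z up.
- small_bottle: Bystander: loose small white plastic bottle with an orange cap, 45 mm wide, 93 mm tall; origin under its centre, z up.
- vial_1: Bystander: loose vial with a black cap, 25 mm wide, 50 mm tall; the one nearer the robot; origin under its centre, z up.
- vial_2: Bystander: loose vial with a black cap, 25 mm wide, 50 mm tall; the one farther from the robot; origin under its centre, z up.

How it is judged:
By the outcome, as a careful person would: the job done as asked, in the order asked, and still so for the second after the job is handed in, while the arm keeps its last pose, push and grip.
It also fails if it takes over 62 s, if anything falls off the work surface, if the arm or the gripper's body presses on something with over 40 N, if the wrist force passes 120 N, or if a joint passes its speed limit or range.

## Robot

A 7-joint arm with a two-finger parallel gripper is mounted at the origin on a cart in front of the work surface, level with it; the furniture and walls round the work are solid. World frame = base frame: x ahead of the robot, y to its left, z up, the work surface at z = 0. Lengths are in mm, angles in rad, forces in N, time in s.
With the tool pointing down it reaches from about 400 to 875 mm from the base axis. Payload 4.4 kg.
Tool frame: the origin (TCP) lies at the very end of the fingers, on their centre line; the grasp point (between the pads) lies 19 mm behind it; z points along the fingers, y is the line along which they close (so a half turn about z gives the same grasp; the last joint's range is limited). The gripper opens to 85 mm and grips with 20 to 120 N. Pads are 22 mm wide; open, the fingers measure 114 mm over their backs; the gripper's body (76 mm by 85 mm) begins 54 mm behind the grasp point. The pads swing forward as they close: fully open they stand 13 mm farther back than shut.
Start: joints at [1.268, 0.628, 0.038, 1.517, -0.027, 0.996, -0.02], TCP at [152.513, -631.868, 231.313] pointing down, gripper open.
Joint ranges: [-3.06, 3.06], [-0.37, 2.12], [-1.25, 1.32], [0.18, 2.47], [-1.1, 4.24], [0.23, 1.98], [-2.94, 2.94]. Speed limits (rad/s): [2.57, 2.57, 3.14, 3.14, 3.14, 3.14, 3.14].

## Interface

Orientations are given as [roll, pitch, yaw] about the fixed x, y, z axes, in that order (R = Rz(yaw) Ry(pitch) Rx(roll)).
In Python, from cell import read_state, get_image, camera_info, finish_job gives the robot as it stands.
- The arm moves only by the tool play_rows, never from a script. Its argument "deltas" is one flat list of numbers, 7 for each row, row after row: the shift along the tool's x, y, z in mm, then the turn, a rotation vector about the tool's x, y, z in rad, then the opening, from 0 (shut) to 1 (fully open). In form: [dx, dy, dz, ax, ay, az, grip, dx, dy, dz, ax, ay, az, grip, ...]. A call has 1 to 10 rows; each row is the pose to reach, as a shift and turn from the pose commanded when the call began, along the tool's axes at that moment; what a row does not reach only later rows make up. A row lasts 1/8 s, in which the tool goes at most 62.5 mm and 10.7 degrees, less where a joint would pass 70% of its speed; a pose out of reach is approached as far as the arm can. A call with a gripper value outside its range is refused whole. The fingers move at their own pace and stop on an object; the grip force is fixed at half the most. Time passes only in rows, so rows that repeat a pose let the fingers close. It gives the time, the measured TCP pose, the force, the opening and the grip force at its end, in the units of the state.
- read_state(): the state, without advancing time (a new reading comes with each control period).
- get_image(name): name is "side" or "top"; returns the picture (480x640x3 uint8, red, green, blue); there is no depth.
- camera_info(name): a dict with "fx", "fy", "cx", "cy" (pixels), "T" (4x4, takes a point from camera to world coordinates). Camera axes: x right, y down, z forward; pixel columns grow to the right and rows downward; lengths in mm; the calibration is good to about 2 mm. A picture is of the moment at which its call begins. camera_info takes no time and is no camera call.
- finish_job(): hands the job in; it is judged then, once.
The state is a dict: "clock": time; "qpos": joint angles; "qd": joint speeds; "tau": joint torques, N m; "eef_pos": TCP position; "tool_rot": TCP orientation; "force": force on the tool from outside, world axes, zero at the start; "torque": the same for the moment, N m; "width": finger opening in mm; "gripper_force": force on a finger pad.
Only numpy, scipy, OpenCV 4.12 (cv2) and the standard library are available. Lean on these libraries where they do the work, as an engineer would, in place of code of your own. Each camera call takes 0.05 s, during which the arm holds its last target. There are 200 camera calls.

## Working session

There is one attempt and no reset: what is moved stays moved. The work goes in short steps, Python scripts to look and compute and a tool call to move; the robot and the scene stay as the last step left them, time stands still between calls to the robot, and variables do not carry over. Pictures are saved under pics/ and viewed, at most 10 in all, crops included, and the job is handed in when it is done.

Besides the shell and the picture viewer there is one more tool, called after "Request:" by a JSON object that holds its "method" and its "body", one argument or row to a line. play_rows: Moves the arm, as the interface text tells. Its arguments: {"type":"object","properties":{"deltas":{"type":"array"}},"required":["deltas"]}

```bash
mkdir -p pics; python3 - <<'E'
from cell import *
import cv2
print(read_state())
for n in("side","top"):
    i=get_image(n); cv2.imwrite(f"pics/{n}0.png",i[:,:,::-1]); c=camera_info(n); print(n,c)
E
```

```text
{'clock': 0.0, 'qpos': array([ 1.26817459,  0.62936633,  0.03845683,  1.51839621, -0.02699142,
        0.99630897, -0.02003021]), 'qd': array([-3.84574788e-04, -6.02018995e-04, -7.29297143e-04,  5.08951065e-05,
        1.13353769e-03, -2.36687748e-04, -2.07362086e-03]), 'tau': array([-5.15023148e-04, -5.63412130e+01,  1.22610569e+00, -1.93450302e+01,
        1.09982575e-02,  1.05996570e-02,  6.32201193e-06]), 'eef_pos': array([ 152.36377932, -631.22497578,  230.36726847]), 'tool_rot': array([-3.13963275e+00,  4.36622639e-05,  2.36783566e-01]), 'force': array([-0.60450097, -0.66261898, -0.34451969]), 'torque': array([ 0.03102978, -0.02518307, -0.04761405]), 'gripper_force': 0.0, 'width': 85.53347736137181}
side {'fx': 527.3069749941092, 'fy': 527.3069749941092, 'cx': 314.41444242898615, 'cy': 241.16320022031238, 'T': array([[-9.49120053e-01, -1.83497503e-01,  2.55929269e-01,
         2.32194803e+02],
       [-3.14872598e-01,  5.66221773e-01, -7.61740212e-01,
         8.42029821e+02],
       [-5.13529748e-03, -8.03568024e-01, -5.95190775e-01,
         7.08498029e+02],
       [ 0.00000000e+00,  0.00000000e+00,  0.00000000e+00,
         1.00000000e+00]])}
top {'fx': 513.7094864058912, 'fy': 513.7094864058912, 'cx': 317.14829263866847, 'cy': 244.49031463784067, 'T': array([[ 1.25877400e-02, -9.83454420e-01,  1.80717879e-01,
         2.98172308e+02],
       [-9.99845708e-01, -1.01650393e-02,  1.43258928e-02,
         1.12972135e+02],
       [-1.22518582e-02, -1.80870326e-01, -9.83430637e-01,
         1.08545446e+03],
       [ 0.00000000e+00,  0.00000000e+00,  0.00000000e+00,
         1.00000000e+00]])}
```

View pics/side0.png

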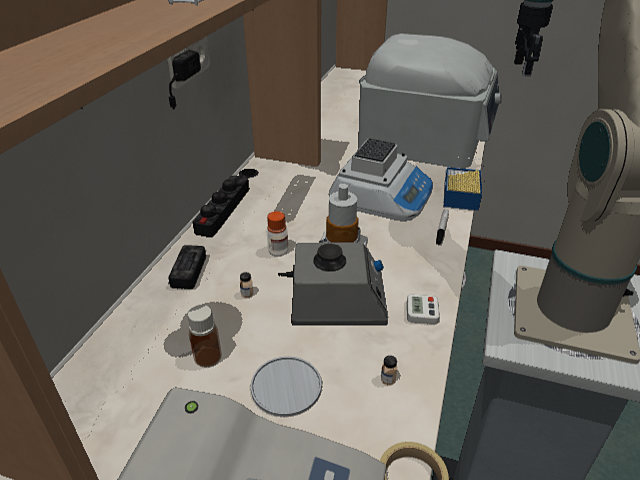

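View pics/top0.png

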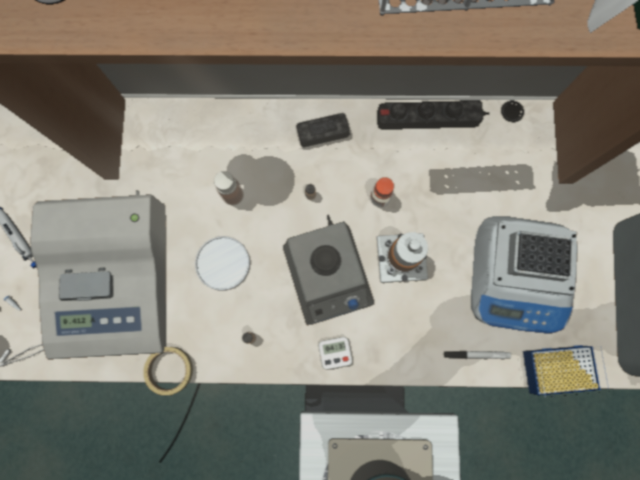

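The side view shows the hooded jar at about (342,215), knob top at (343,187), and the dish at (286,386). In the top view the knob is at about (414,243) and the dish at (223,263), with a stirrer between them. I'll zoom in for accuracy.

```bash
cat >h.py <<'E'
import numpy as np
from cell import *
def ray(n,u,v):
    c=camera_info(n);T=c["T"];return T[:3,3],T[:3,:3]@np.array([(u-c["cx"])/c["fx"],(v-c["cy"])/c["fy"],1])
def atz(n,u,v,z):
    o,d=ray(n,u,v);return (o+d*(z-o[2])/d[2])[:2].round(1)
def proj(n,p):
    c=camera_info(n);T=c["T"];q=T[:3,:3].T@(np.array(p,float)-T[:3,3]);return np.array([c["fx"]*q[0]/q[2]+c["cx"],c["fy"]*q[1]/q[2]+c["cy"]]).round(1)
def tri(u,v,u2,v2):
    A=[];b=[]
    for n,x,y in(("side",u,v),("top",u2,v2)):
        o,d=ray(n,x,y);d=d/np.linalg.norm(d);P=np.eye(3)-np.outer(d,d);A.append(P);b.append(P@o)
    return np.linalg.lstsq(np.vstack(A),np.hstack(b),rcond=None)[0].round(1)
E
python3 - <<'E'
import cv2,numpy as np
a=cv2.imread("pics/side0.png")[170:270,290:390];b=cv2.imread("pics/top0.png")[215:290,372:447]
f=lambda i:cv2.resize(i,(400,400),interpolation=cv2.INTER_CUBIC)
cv2.imwrite("pics/z0.png",np.hstack([f(a),f(b)]))
from h import *
print(tri(343,187,414,243), "knob top z should be ~164")
print("dish",atz("side",286,386,7),atz("top",223,263,7))
print("stirrer knob",tri(330,247,325,252))
for n,uv in dict(amber=(228,181),small=(384,184),v1=(248,337),v2=(309,189)).items(): print(n,atz("top",*uv,50))
E
```

```text
[471.4 -50.5 161.6] knob top z should be ~164
dish [452.9 335.2] [454.3 328.3]
stirrer knob [453.7 111.  131.2]
amber [622.2 317.2]
small [618.5 -10.1]
v1 [300.1 263.1]
v2 [606.3 146.6]
```

View pics/z0.png

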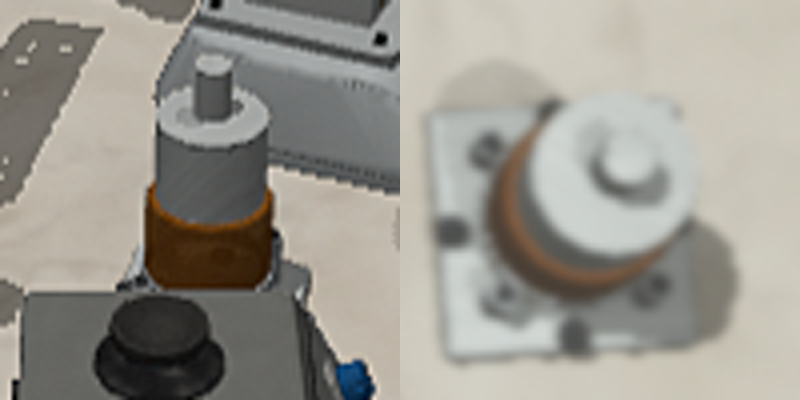

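The crop puts the knob top centre at about (343.3,185.5) in the side view and (414.8,244.4) in the top view. The hood's top face is centred at about (343.5,198.7) and (412,247.8). Next I check the device heights along the path.

```bash
python3 - <<'E'
from h import *
print(tri(343.3,185.5,414.8,244.4),atz("side",343.3,185.5,164),atz("top",414.8,244.4,164))
print("hoodtop",atz("side",343.5,198.7,134),atz("top",412,247.8,134))
print("device face bottom",atz("side",360,150,0),atz("side",470,165,0))
for h in(150,200,250,300): print(h,atz("top",613,215,h),atz("top",613,375,h))
for p in([300,-450,200],[300,-550,250],[300,-550,300],[450,-450,200]): print(p,proj("side",p),proj("top",p))
print("shaker",tri(377,148,543,253),"scale R box",atz("top",163,210,60),atz("top",163,350,60))
E
```

```text
[469.7 -51.1 164.7] [470.3 -52.3] [469.5 -51.3]
hoodtop [468.5 -50.6] [468.5 -51.3]
device face bottom [ 551.1 -533.8] [ 235.7 -538.3]
150 [ 531.5 -422.4] [ 242.3 -396.1]
200 [ 519.  -393.8] [ 245.3 -368.9]
250 [ 506.5 -365.2] [ 248.3 -341.7]
300 [ 494.1 -336.5] [ 251.3 -314.5]
[300, -450, 200] [453.9 105.6] [658.7 342.2]
[300, -550, 250] [461.3  72.4] [742.8 343.2]
[300, -550, 300] [464.5  52.6] [769.8 343.4]
[450, -450, 200] [394.   98.6] [649.4 254. ]
shaker [ 457.8 -295.2  134.7] scale R box [555.7 446.8] [272.9 427.9]
```

Request:
{"method": "play_rows", "body": {
  "deltas": [0, 0, -50, 0, 0, 0, 1, 0, 0, -100, 0, 0, 0, 1, 0, 0, -150, 0, 0, 0, 1, 0, 0, -200, 0, 0, 0, 1, 37, -41, -200, 0, 0, 0, 1, 74, -82, -200, 0, 0, 0, 1, 111, -123, -200, 0, 0, 0, 1, 148, -163, -200, 0, 0, 0, 1, 185, -204, -200, 0, 0, 0, 1, 222, -245, -200, 0, 0, 0, 1]
}}

```text
clock: 1.35
eef_pos: [311.4, -339.8, 431.1]
tool_rot: [-3.141, 0.0, 0.237]
force: [0.7, -0.6, -0.6]
width: 85.3
gripper_force: 0.0
```

Request:
{"method": "play_rows", "body": {
  "deltas": [37, -41, 0, 0, 0, 0, 1, 74, -82, 0, 0, 0, 0, 1, 111, -123, 0, 0, 0, 0, 1, 148, -163, 0, 0, 0, 0, 1, 185, -204, 40, 0, 0, 0, 1, 222, -245, 90, 0, 0, 0, 1, 222, -245, 140, 0, 0, 0, 1, 222, -245, 180, 0, 0, 0, 1, 222, -245, 200, 0, 0, 0, 1, 222, -245, 200, 0, 0, 0, 1]
}}

```text
clock: 2.6
eef_pos: [467.8, -51.3, 229.9]
tool_rot: [-3.14, 0.004, 0.237]
force: [0.0, 0.6, 0.1]
width: 85.4
gripper_force: 0.0
```

```bash
cat >>h.py <<'E'
from scipy.spatial.transform import Rotation as Ro
def st():
    s=read_state();print("t",s["clock"],"q",s["qpos"].round(2),"p",s["eef_pos"].round(1),"rpy",s["tool_rot"].round(4),"F",s["force"].round(1),"M",s["torque"].round(2),"w",round(s["width"],1),"g",s["gripper_force"]);return s
def to(p,s=None):
    s=s or read_state();R=Ro.from_euler("xyz",s["tool_rot"]);print("tool delta",(R.inv().apply(np.array(p)-s["eef_pos"])).round(1))
E
python3 - <<'E'
from h import *
import cv2
s=st();to([469.5,-51.2,138],s)
for n in("side","top"): cv2.imwrite(f"pics/{n}1.png",get_image(n)[:,:,::-1])
E
```

```text
t 2.6 q [ 0.28  0.39 -0.31  1.99  0.16  0.79 -1.46] p [467.8 -51.3 229.9] rpy [-3.1402  0.0039  0.2371] F [0.  0.6 0.1] M [-0.02 -0.05 -0.01] w 85.4 g 0.0
tool delta [ 2.   0.4 91.9]
```

Request:
{"method": "play_rows", "body": {
  "deltas": [2, 0, 40, 0, 0, 0, 1, 2, 0, 75, 0, 0, 0, 1, 2, 0, 91, 0, 0, 0, 1, 2, 0, 91, 0, 0, 0, 1]
}}

```text
clock: 3.2
eef_pos: [471.3, -51.0, 140.5]
tool_rot: [3.142, 0.0, 0.237]
force: [-0.7, 0.3, 1.0]
width: 85.0
gripper_force: 0.0
```

```bash
python3 - <<'E'
from h import *
import cv2
s=st()
a=get_image("side")[130:250,280:400];b=get_image("top")[200:320,350:470]
f=lambda i:cv2.resize(i,(400,400),interpolation=cv2.INTER_CUBIC)
cv2.imwrite("pics/z1.png",np.hstack([f(a),f(b)])[:,:,::-1])
E
```

```text
t 3.2 q [ 0.23  0.53 -0.25  2.08  0.24  0.55 -1.54] p [471.3 -51.  140.5] rpy [3.1415e+00 1.0000e-04 2.3660e-01] F [-0.7  0.3  1. ] M [-0.05 -0.02  0.01] w 85.0 g 0.0
```

View pics/z1.png

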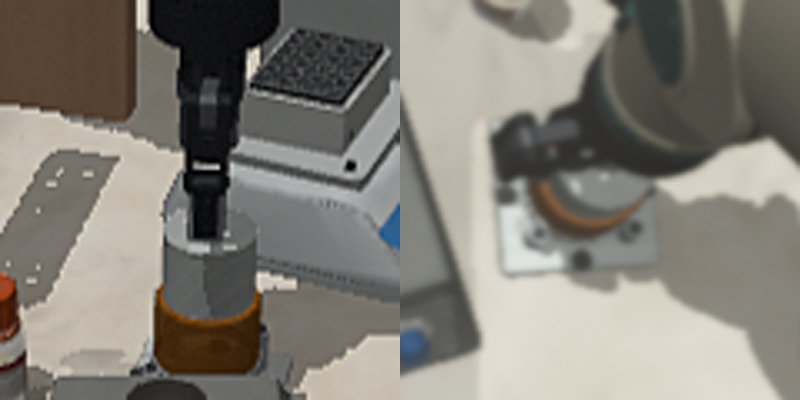

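The near finger stands in front of the knob, centred at crop pixel (207,225), with its tip just above the hood's top face. Alignment is good, so I grip and lift.

Request:
{"method": "play_rows", "body": {
  "deltas": [-1, 0, 1, 0, 0, 0, 0.5, -1, 0, 1, 0, 0, 0, 0.2, -1, 0, 1, 0, 0, 0, 0, -1, 0, 1, 0, 0, 0, 0, -1, 0, 1, 0, 0, 0, 0, -1, 0, 1, 0, 0, 0, 0, -1, 0, 1, 0, 0, 0, 0, -1, 0, 1, 0, 0, 0, 0]
}}

```text
clock: 4.3
eef_pos: [470.3, -51.1, 139.7]
tool_rot: [3.141, -0.0, 0.237]
force: [-1.3, -0.3, 5.9]
width: 18.0
gripper_force: 58.4
```

Request:
{"method": "play_rows", "body": {
  "deltas": [0, 0, -5, 0, 0, 0, 0, 0, 0, -15, 0, 0, 0, 0, 0, 0, -30, 0, 0, 0, 0, 0, 0, -45, 0, 0, 0, 0, 0, 0, -65, 0, 0, 0, 0, 0, 0, -90, 0, 0, 0, 0, 0, 0, -115, 0, 0, 0, 0, 0, 0, -120, 0, 0, 0, 0]
}}

```text
clock: 5.3
eef_pos: [471.1, -51.2, 261.0]
tool_rot: [3.14, -0.003, 0.237]
force: [-0.0, -0.4, -1.9]
width: 18.1
gripper_force: 58.5
```

```bash
python3 - <<'E'
from h import *
import cv2
s=st()
a=get_image("side")[100:250,270:420]
im=get_image("top");cv2.imwrite("pics/top2.png",im[:,:,::-1]);b=im[180:330,340:490]
f=lambda i:cv2.resize(i,(400,400),interpolation=cv2.INTER_CUBIC)
cv2.imwrite("pics/z2.png",np.hstack([f(a),f(b)])[:,:,::-1])
to([453.6,332,258],s)
E
```

```text
t 5.3 q [ 0.29  0.35 -0.32  1.95  0.15  0.86 -1.44] p [471.1 -51.2 261. ] rpy [ 3.1404 -0.0034  0.2367] F [-0.  -0.4 -1.9] M [ 0.03 -0.02 -0.01] w 18.1 g 58.5355943441391
tool delta [  72.8 -376.6    2.8]
```

View pics/z2.png

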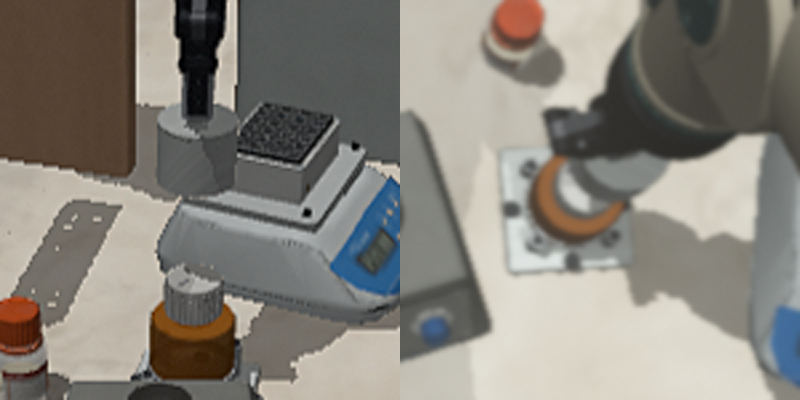

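The hood is held upright and clear. The exposed cap shows at crop (194,290) in the side view. Now I carry the hood to the dish.

Request:
{"method": "play_rows", "body": {
  "deltas": [5, -24, 0, 0, 0, -0.1, 0, 14, -71, 0, 0, 0, -0.28, 0, 23, -118, 0, 0, 0, -0.46, 0, 32, -165, 0, 0, 0, -0.64, 0, 41, -212, 0, 0, 0, -0.82, 0, 50, -259, 0, 0, 0, -1.0, 0, 59, -306, 0, 0, 0, -1.18, 0, 68, -353, 0, 0, 0, -1.36, 0, 73, -377, 0, 0, 0, -1.4, 0, 73, -377, 30, 0, 0, -1.4, 0]
}}

```text
clock: 6.65
eef_pos: [451.0, 338.0, 229.8]
tool_rot: [3.14, -0.005, 1.645]
force: [0.1, -0.2, -1.5]
width: 18.1
gripper_force: 58.6
```

Request:
{"method": "play_rows", "body": {
  "deltas": [0, 0, 40, 0, 0, 0, 0, 0, 0, 80, 0, 0, 0, 0, 0, 0, 110, 0, 0, 0, 0, 0, 0, 130, 0, 0, 0, 0, 0, 0, 145, 0, 0, 0, 0, 0, 0, 145, 0, 0, 0, 0]
}}

```text
clock: 7.4
eef_pos: [451.2, 332.6, 83.1]
tool_rot: [-3.139, 0.001, 1.639]
force: [1.4, 0.1, -0.3]
width: 18.2
gripper_force: 58.6
```

```bash
python3 - <<'E'
from h import *
import cv2
s=st()
a=get_image("side")[280:430,210:360]
b=get_image("top")[190:340,150:300]
f=lambda i:cv2.resize(i,(400,400),interpolation=cv2.INTER_CUBIC)
cv2.imwrite("pics/z3.png",np.hstack([f(a),f(b)])[:,:,::-1])
to([453.6,332,58.5],s)
E
```

```text
t 7.4 q [-0.34  0.77 -0.55  1.88  0.62  0.67 -1.19] p [451.2 332.6  83.1] rpy [-3.139e+00  9.000e-04  1.639e+00] F [ 1.4  0.1 -0.3] M [-0.    0.02 -0.04] w 18.2 g 58.605719804763794
tool delta [-0.8  2.4 24.6]
```

View pics/z3.png

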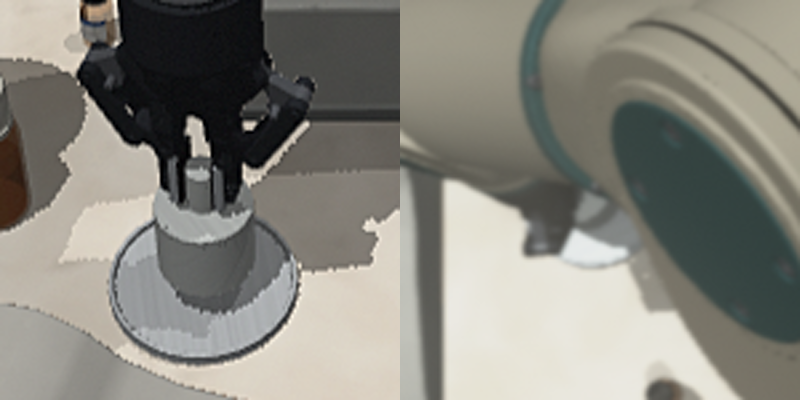

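The hood hangs about 25 mm above the dish floor, and the drop line falls near the dish centre at crop (203,290). I lower slowly until contact.

Request:
{"method": "play_rows", "body": {
  "deltas": [0, 2, 12, 0, 0, 0, 0, 0, 2, 19, 0, 0, 0, 0, 0, 2, 22, 0, 0, 0, 0, 0, 2, 23, 0, 0, 0, 0, 0, 2, 24, 0, 0, 0, 0, 0, 2, 24, 0, 0, 0, 0]
}}

```text
clock: 8.25
eef_pos: [454.8, 332.7, 60.4]
tool_rot: [3.141, -0.0, 1.637]
force: [0.2, 0.1, -1.9]
width: 17.8
gripper_force: 58.6
```

Request:
{"method": "play_rows", "body": {
  "deltas": [0, 0, 1, 0, 0, 0, 0, 0, 0, 2, 0, 0, 0, 0, 0, 0, 2, 0, 0, 0, 0]
}}

```text
clock: 8.62
eef_pos: [454.8, 332.7, 58.8]
tool_rot: [3.141, -0.0, 1.637]
force: [-1.8, -1.0, 4.1]
width: 17.7
gripper_force: 59.3
```

Request:
{"method": "play_rows", "body": {
  "deltas": [0, 0, 0, 0, 0, 0, 0.3, 0, 0, 0, 0, 0, 0, 0.6, 0, 0, 0, 0, 0, 0, 0.8, 0, 0, -5, 0, 0, 0, 1, 0, 0, -30, 0, 0, 0, 1, 0, 0, -70, 0, 0, 0, 1, 0, 0, -115, 0, 0, 0, 1, 0, 0, -160, 0, 0, 0, 1, 0, 0, -200, 0, 0, 0, 1, 0, 0, -200, 0, 0, 0, 1]
}}

```text
clock: 9.88
eef_pos: [455.9, 334.3, 261.9]
tool_rot: [3.136, -0.004, 1.637]
force: [-0.6, -0.1, 0.5]
width: 85.1
gripper_force: 0.0
```

```bash
python3 - <<'E'
from h import *
import cv2
s=st()
a=get_image("side");cv2.imwrite("pics/side4.png",a[:,:,::-1])
i=get_image("top");cv2.imwrite("pics/top4.png",i[:,:,::-1])
f=lambda i:cv2.resize(i,(400,400),interpolation=cv2.INTER_CUBIC)
cv2.imwrite("pics/z4.png",np.hstack([f(a[280:430,210:360]),f(a[170:270,290:390])])[:,:,::-1])
to([469.5,-51,260],s)
E
```

```text
t 9.875 q [-0.22  0.55 -0.71  1.71  0.41  1.03 -1.01] p [455.9 334.3 261.9] rpy [ 3.1358 -0.0039  1.6367] F [-0.6 -0.1  0.5] M [-0.05  0.02  0.02] w 85.1 g 0.0
tool delta [-3.853e+02 -1.180e+01  3.000e-01]
```

View pics/z4.png

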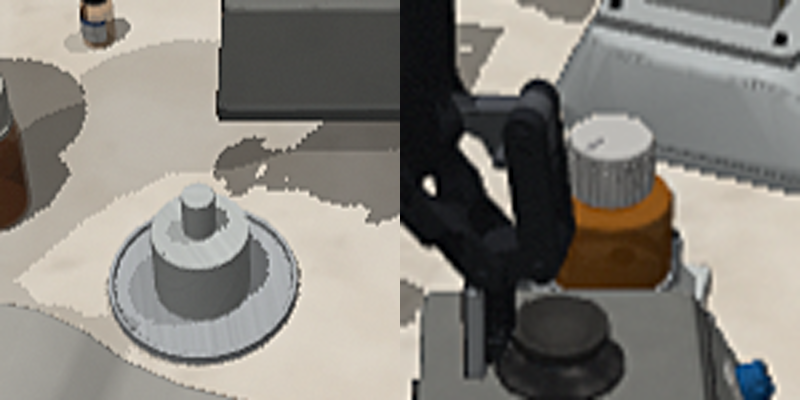

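The hood stands mouth down in the dish, centred at crop (203,270). The cap's top face is at crop (613,137), which is side pixel (343.3,204.2).

Request:
{"method": "play_rows", "body": {
  "deltas": [-24, 0, 0, 0, 0, -0.1, 1, -71, -2, 0, 0, 0, -0.27, 1, -118, -4, 0, 0, 0, -0.45, 1, -165, -5, 0, 0, 0, -0.62, 1, -212, -6, 0, 0, 0, -0.8, 1, -259, -8, 0, 0, 0, -0.97, 1, -306, -9, 0, 0, 0, -1.15, 1, -353, -11, 0, 0, 0, -1.32, 1, -384, -12, 0, 0, 0, -1.5, 1, -384, -12, 0, 0, 0, -1.58, 1]
}}

```text
clock: 11.22
eef_pos: [466.9, -54.7, 256.4]
tool_rot: [3.141, -0.004, -3.068]
force: [-0.2, 0.3, 0.2]
width: 85.4
gripper_force: 0.0
```

```bash
python3 - <<'E'
from h import *
s=st()
c=atz("side",343.3,204.2,121.3);print(c)
import cv2
i=cv2.imread("pics/top4.png")[215:290,372:447];a=get_image("side")
cv2.imwrite("pics/z5.png",np.hstack([cv2.resize(i,(400,400),interpolation=2),cv2.resize(a[140:240,290:390,::-1],(400,400),interpolation=2)]))
to([469,-51,112],s)
E
```

```text
t 11.225 q [ 0.84  0.58 -1.19  1.95  0.62  1.06  1.02] p [466.9 -54.7 256.4] rpy [ 3.141  -0.0038 -3.0682] F [-0.2  0.3  0.2] M [ 0.05 -0.    0.03] w 85.4 g 0.0
[468.3 -49.6]
tool delta [ -3.    3.4 144.4]
```

View pics/z5.png

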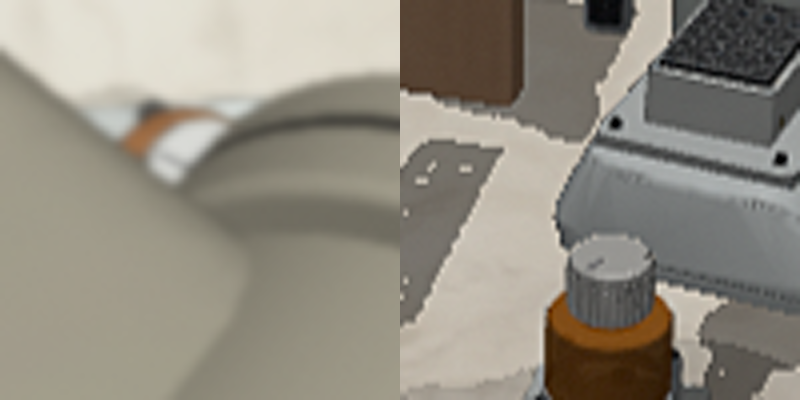

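The cap is clear in the side view with its top face at crop (612,258), side pixel (343,204.5). In the older top view it is occluded by the arm. I cross-check the axis with the base plate.

```bash
python3 - <<'E'
from h import *
# base corners, top0 crop
g=lambda x,y:(372+(x-400)/5.333,215+y/5.333)
P=[g(430,110),g(683,105),g(697,345),g(447,358)]
Q=np.array([atz("top",*p,12) for p in P]);print(Q.tolist(),Q.mean(0))
# cap silhouette side: left/right edges x crop 567,655
print(atz("side",290+(611-400)/4,140+258/4,121.3))
E
```

```text
[[515.9, 0.1], [519.0, -100.6], [422.9, -103.7], [416.7, -5.7]] [468.625 -52.475]
[469.1 -48.2]
```

Request:
{"method": "play_rows", "body": {
  "deltas": [-1, 2, 40, 0, 0, 0, 1, -2, 3, 80, 0, 0, 0, 1, -2, 3, 110, 0, 0, 0, 1, -2, 3, 125, 0, 0, 0, 1, -2, 3, 125, 0, 0, 0, 1]
}}

```text
clock: 11.9
eef_pos: [469.1, -47.8, 132.6]
tool_rot: [3.141, -0.002, -3.066]
force: [-0.4, -0.2, 0.7]
width: 85.0
gripper_force: 0.0
```

```bash
python3 - <<'E'
from h import *
s=st();to([468.6,-50.5,93],s)
E
```

```text
t 11.9 q [ 0.68  0.73 -1.    2.08  0.87  0.82  0.8 ] p [469.1 -47.8 132.6] rpy [ 3.1409e+00 -2.0000e-03 -3.0658e+00] F [-0.4 -0.2  0.7] M [ 0.04 -0.04 -0.  ] w 85.0 g 0.0
tool delta [ 0.6 -2.7 39.6]
```

Request:
{"method": "play_rows", "body": {
  "deltas": [0, -3, 20, 0, 0, 0, 1, 0, -3, 35, 0, 0, 0, 1, 0, -3, 41, 0, 0, 0, 1, 0, -3, 41, 0, 0, 0, 1]
}}

```text
clock: 12.4
eef_pos: [470.4, -51.1, 92.9]
tool_rot: [-3.142, 0.001, -3.067]
force: [0.2, 0.4, -1.0]
width: 85.4
gripper_force: 0.0
```

Request:
{"method": "play_rows", "body": {
  "deltas": [0, 0, 0, 0, 0, 0, 0.6, 0, 0, 0, 0, 0, 0, 0.4, 0, 0, 0, 0, 0, 0, 0.2, 0, 0, 0, 0, 0, 0, 0, 0, 0, 0, 0, 0, 0, 0, 0, 0, 0, 0, 0, 0, 0]
}}

```text
clock: 13.15
eef_pos: [470.3, -50.7, 93.2]
tool_rot: [3.142, 0.001, -3.066]
force: [-1.0, 0.7, 7.9]
width: 43.2
gripper_force: 59.9
```

```bash
python3 - <<'E'
from h import *
s=st();to([468.6,-50.8,91],s)
E
```

```text
t 13.15 q [ 0.64  0.79 -0.92  2.11  0.97  0.75  0.72] p [470.3 -50.7  93.2] rpy [ 3.1415e+00  1.1000e-03 -3.0660e+00] F [-1.   0.7  7.9] M [ 0.1   0.34 -0.  ] w 43.2 g 59.89299337263219
tool delta [1.7 0.  2.2]
```

Request:
{"method": "play_rows", "body": {
  "deltas": [0, 0, 0.1, 0, 0, 0.1, 0, 0, 0, 0.2, 0, 0, 0.22, 0, 0, 0, 0.3, 0, 0, 0.34, 0, 0, 0, 0.4, 0, 0, 0.46, 0, 0, 0, 0.5, 0, 0, 0.58, 0, 0, 0, 0.5, 0, 0, 0.6, 0]
}}

```text
clock: 13.9
eef_pos: [470.3, -51.0, 92.7]
tool_rot: [-3.142, 0.001, 2.616]
force: [-2.1, -0.9, 7.3]
width: 43.3
gripper_force: 60.2
```

```bash
python3 - <<'E'
from h import *
st()
E
```

```text
t 13.9 q [ 0.56  0.73 -0.78  2.11  0.88  0.66  0.22] p [470.3 -51.   92.7] rpy [-3.1415e+00  1.4000e-03  2.6160e+00] F [-2.1 -0.9  7.3] M [0.04 0.3  0.12] w 43.3 g 60.20141913089901
```

Request:
{"method": "play_rows", "body": {
  "deltas": [0, 0, 0.1, 0, 0, 0.1, 0, 0, 0, 0.2, 0, 0, 0.2, 0, 0, 0, 0.2, 0, 0, 0.3, 0, 0, 0, 0.3, 0, 0, 0.4, 0]
}}

```text
clock: 14.4
eef_pos: [470.2, -51.1, 92.4]
tool_rot: [3.141, 0.001, 2.214]
force: [-1.7, 0.1, 7.7]
width: 42.8
gripper_force: 60.4
```

```bash
python3 - <<'E'
from h import *
st()
E
```

```text
t 14.4 q [ 0.5   0.7  -0.68  2.11  0.79  0.6  -0.11] p [470.2 -51.1  92.4] rpy [3.1414e+00 1.0000e-03 2.2139e+00] F [-1.7  0.1  7.7] M [-0.04  0.42  0.07] w 42.8 g 60.43822789681144
```

Request:
{"method": "play_rows", "body": {
  "deltas": [0, 0, 0.1, 0, 0, 0.07, 0, 0, 0, 0.2, 0, 0, 0.14, 0, 0, 0, 0.2, 0, 0, 0.2, 0]
}}

```text
clock: 14.78
eef_pos: [470.8, -52.8, 92.3]
tool_rot: [-3.142, 0.005, 2.023]
force: [1.3, -6.1, 6.0]
width: 43.3
gripper_force: 64.8
```

```bash
python3 - <<'E'
from h import *
st()
E
```

```text
t 14.775 q [ 0.47  0.68 -0.62  2.11  0.76  0.57 -0.26] p [470.8 -52.8  92.3] rpy [-3.1415  0.0052  2.0234] F [ 1.3 -6.1  6. ] M [-1.18  0.16  1.87] w 43.3 g 64.77582973893732
```

Mz jumped from 0.07 to 1.87 N m, so the cap is on its stop. I unwind in small steps to find where the torque passes zero.

Request:
{"method": "play_rows", "body": {
  "deltas": [0, 0, 0, 0, 0, -0.04, 0, 0, 0, 0, 0, 0, -0.04, 0]
}}

```text
clock: 15.02
eef_pos: [470.9, -52.7, 92.3]
tool_rot: [3.141, 0.004, 2.061]
force: [-0.1, -4.4, 7.8]
width: 43.0
gripper_force: 64.5
```

```bash
python3 - <<'E'
from h import *
st()
E
```

```text
t 15.025 q [ 0.47  0.69 -0.63  2.11  0.76  0.58 -0.23] p [470.9 -52.7  92.3] rpy [3.1415 0.0042 2.0611] F [-0.1 -4.4  7.8] M [-1.03  0.03  1.03] w 43.0 g 64.5348364720121
```

Request:
{"method": "play_rows", "body": {
  "deltas": [0, 0, 0, 0, 0, -0.04, 0, 0, 0, 0, 0, 0, -0.04, 0]
}}

```text
clock: 15.28
eef_pos: [471.0, -52.7, 92.3]
tool_rot: [3.141, 0.004, 2.098]
force: [0.3, -4.2, 7.6]
width: 43.1
gripper_force: 64.2
```

```bash
python3 - <<'E'
from h import *
st()
E
```

```text
t 15.275 q [ 0.48  0.69 -0.64  2.11  0.77  0.59 -0.2 ] p [471.  -52.7  92.3] rpy [3.1414 0.0035 2.0976] F [ 0.3 -4.2  7.6] M [-0.95 -0.1   0.31] w 43.1 g 64.21742642764002
```

Request:
{"method": "play_rows", "body": {
  "deltas": [0, 0, 0, 0, 0, -0.04, 0, 0, 0, 0, 0, 0, -0.04, 0]
}}

```text
clock: 15.52
eef_pos: [471.0, -52.7, 92.3]
tool_rot: [3.141, 0.003, 2.136]
force: [0.3, -3.6, 7.2]
width: 43.2
gripper_force: 64.1
```

```bash
python3 - <<'E'
from h import *
st()
E
```

```text
t 15.525 q [ 0.49  0.69 -0.65  2.11  0.78  0.59 -0.17] p [471.  -52.7  92.3] rpy [3.1413 0.0033 2.1363] F [ 0.3 -3.6  7.2] M [-0.9  -0.1   0.05] w 43.2 g 64.10679487511516
```

The torque line crosses zero at yaw ≈ 2.114, so the quarter-turn target is yaw ≈ 3.685 (−2.598). That is 1.55 rad more from here.

Request:
{"method": "play_rows", "body": {
  "deltas": [0, 0, -0.1, 0, 0, -0.1, 0, 0, 0, -0.2, 0, 0, -0.22, 0, 0, 0, -0.3, 0, 0, -0.34, 0, 0, 0, -0.4, 0, 0, -0.46, 0, 0, 0, -0.5, 0, 0, -0.58, 0, 0, 0, -0.5, 0, 0, -0.65, 0]
}}

```text
clock: 16.27
eef_pos: [472.0, -51.6, 92.9]
tool_rot: [3.141, 0.004, 2.789]
force: [1.5, -0.7, 5.5]
width: 43.3
gripper_force: 63.8
```

```bash
python3 - <<'E'
from h import *
st()
E
```

```text
t 16.275 q [ 0.59  0.75 -0.83  2.11  0.91  0.69  0.36] p [472.  -51.6  92.9] rpy [3.1408 0.0038 2.7889] F [ 1.5 -0.7  5.5] M [-0.34 -0.42 -0.05] w 43.3 g 63.81462021265179
```

Request:
{"method": "play_rows", "body": {
  "deltas": [0, 0, -0.1, 0, 0, -0.1, 0, 0, 0, -0.2, 0, 0, -0.22, 0, 0, 0, -0.3, 0, 0, -0.34, 0, 0, 0, -0.4, 0, 0, -0.46, 0, 0, 0, -0.5, 0, 0, -0.58, 0, 0, 0, -0.6, 0, 0, -0.7, 0, 0, 0, -0.7, 0, 0, -0.8, 0, 0, 0, -0.7, 0, 0, -0.86, 0, 0, 0, -0.7, 0, 0, -0.9, 0, 0, 0, -0.7, 0, 0, -0.9, 0]
}}

```text
clock: 17.52
eef_pos: [471.9, -49.6, 93.6]
tool_rot: [3.141, 0.005, -2.595]
force: [1.3, 1.2, 6.1]
width: 43.5
gripper_force: 63.9
```

```bash
python3 - <<'E'
from h import *
import cv2
st()
a=get_image("side")
cv2.imwrite("pics/z6.png",cv2.resize(a[120:440,170:490,::-1],(600,600),interpolation=2))
E
```

```text
t 17.525 q [ 0.7   0.84 -1.03  2.11  1.04  0.84  1.12] p [471.9 -49.6  93.6] rpy [ 3.1413  0.0049 -2.5952] F [1.3 1.2 6.1] M [ 0.61 -0.4   0.06] w 43.5 g 63.887888747267425
```

View pics/z6.png

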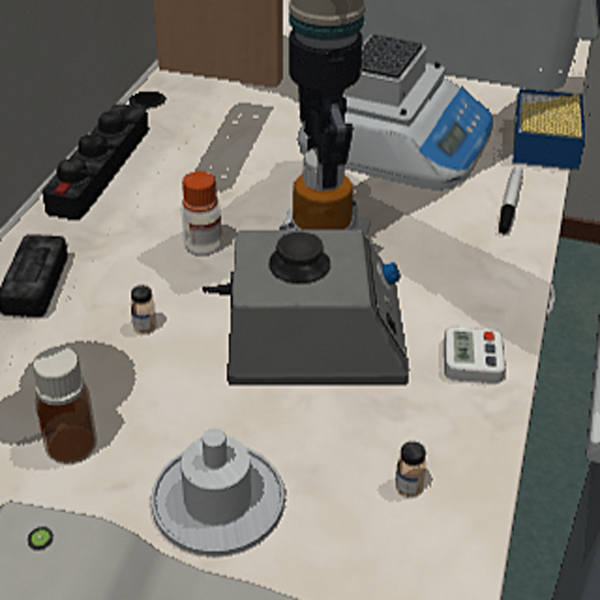

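The side view shows the hood standing in the dish at about (216,490). The bystanders are upright and unmoved, and the cap is still gripped. Yaw is −2.595 against the target of −2.598, so I hand in.

```bash
python3 -c "
from cell import *
print(finish_job())"
```

```text
the job is handed in; nothing more can be done
None
```

I handed the job in at about 17.6 s: the hood stands mouth down in the dish, and the cap was screwed to its stop, then backed off a quarter turn (about 1.57 rad by wrist angle). The gripper still holds the cap, and the other bottles and vials were not touched.

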